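# Put the instrument case away in the bench drawer

### The job

Put the flat metal instrument case away: slide the amber jar aside so that the drawer unit never bumps it, pull the drawer well open, lay the case gently and flat on the drawer's floor beside the pot that is kept there (do not drop it in), then push the drawer fully shut. Keep the jar upright on the bench and the pot upright in the drawer, and leave the mortar bowl and the beaker where they stand.

Things in the scene. Friction and masses are not known exactly. Their poses are not given: they have to be found in the camera images.
- cabinet: Low white drawer unit fixed to the bench, 260 deep (x) x 280 wide (y) x 105 mm high. Origin: centre of its underside. Its x axis points into the unit (roughly away from the robot); the drawer opens along -x. Shut, the drawer's front face is at x = -130 mm; the panel is 15 mm thick, as wide as the unit, 24 to 98 mm above the bench. The top plate starts at x = -115 mm.
- drawer (a joint): How far the drawer is pulled out, m: 0 shut, 0.17 fully out; starts 0 to 0.02. It slides with about 2 N of friction and stays where it is left.
- drawer_handle (a point): Middle of the handle: a straight round steel bar, 10 mm thick, 120 mm long (along y), on two 8 mm posts 55 mm either side of the middle; 75 mm above the bench. Its centre line is 45 mm in front of the panel's outer face (40 mm free between bar and panel), 60 mm in front of its inner face. Moves with the drawer; axes as the unit's.
- drawer_floor (a point): Centre of the drawer's inner floor, 32.5 mm above the bench; moves with the drawer; axes as the unit's. Inside, the drawer is 218 (x) x 244 mm (y), with side walls 5 mm thick, 43 mm high above the floor; the panel's inner face is at x = -114 mm. Pulled out by q, a stretch q long behind the panel is free from above.
- case: Flat closed aluminium instrument case, 100 (x) x 36 (y) x 24 mm high, about 0.15 kg, lying on the bench to the left or right in front of the unit at any slant. Origin: centre of its underside.
- jar: Squat closed amber glass jar with black cap, 64 mm across, 78 mm high in all (body 60, cap 58 across), about 0.3 kg, standing on the bench in front of the drawer, in its way. Origin: centre of its underside.
- pot: White lidded plastic pot, 50 mm across, 40 mm high, about 0.12 kg, standing loose on the drawer's floor, anywhere across its width, and carried along by it. Origin: centre of its underside.
- mortar: White ceramic mortar bowl, 100 mm across, 55 mm high, standing on the bench on the other side from the case. Origin: centre of its underside.
- beaker: Glass beaker, 68 mm across, 85 mm high, standing on top of the drawer unit (its base 105 mm above the bench). Origin: centre of its underside.
Things that resemble listed ones, but are neither listed nor needed, are in the scene too. There is more than one size of the case; the one meant has the size given above.

How it is judged:
By the outcome, as a careful person would: the job done as asked, in the order asked, and still so for the second after the job is handed in, with the robot touching nothing.
It also fails if it takes over 72 s, if anything falls off the work surface, if the arm or the gripper's body presses on something with over 40 N, if the wrist force passes 120 N, or if a joint passes its speed limit or range.

### The arm

A 7-joint arm with a two-finger parallel gripper is mounted at the origin on the work surface. World frame = base frame: x ahead of the robot, y to its left, z up, the work surface at z = 0. Lengths are in m, angles in rad, forces in N, time in s.
With the tool pointing down it reaches from about 0.35 to 0.9 m from the base axis. Payload 7.2 kg.
Tool frame: the origin (TCP) lies between the finger pads; the fingertips stand 19 mm ahead of it and the grasp point (between the pads) is the TCP; z points along the fingers, y is the line along which they close (so a half turn about z gives the same grasp; the last joint's range is limited). The gripper opens to 88 mm and grips with 3 to 60 N. Pads are 20 mm wide; open, the fingers measure 115 mm over their backs; the gripper's body (75 mm by 178 mm) begins 61 mm behind the grasp point.
Start: joints at [1.246, 0.411, -0.013, 1.596, 0.006, 1.134, -0.082], TCP at [0.159, -0.605, 0.242] pointing down, gripper open.
Joint ranges: [-2.95, 2.95], [-0.29, 1.99], [-1.47, 1.44], [0.14, 2.54], [-1.03, 4.17], [0.13, 1.85], [-2.86, 2.86]. Speed limits (rad/s): [2.39, 2.39, 3.01, 3.01, 3.14, 3.14, 3.14].

### API

Orientations are given as a unit quaternion [w, x, y, z].
In Python, from cell import monitor, imaging, manip gives the robot as it stands.
- The arm moves only by the tool send_rows, never from a script. Its argument "deltas" is a list of rows, each a list of 7 numbers: the shift along the tool's x, y, z in m, then the turn, a rotation vector about the tool's x, y, z in rad, then the gripper's target within -1 to 1 (fully open at 1, half-way at 0, shut at -1). A call has 1 to 8 rows; each row shifts and turns the commanded pose from where the row before left it, along the tool's axes as they then stand; what a row does not reach is not made up. A row lasts 1/10 s, in which the tool goes at most 50 mm and 8.59 degrees, less where a joint would pass 70% of its speed; a pose out of reach is approached as far as the arm can. A call with a gripper value outside its range is refused whole. The fingers move at their own pace and stop on an object; "grip_force" is the grip in N (left out, the last holds). Time passes only in rows, so rows that do not move let the fingers close. It gives the time, the measured TCP pose, the force, the opening and the grip force at its end, in the units of the state.
- monitor.sense(): the state, without advancing time (a new reading comes with each control period).
- imaging.snapshot(name): name is "scene" or "top"; returns the picture (384x512x3 uint8, blue, green, red); there is no depth.
- imaging.camera_params(name): a dict with "K" (3x3 intrinsics, pixels), "pose" (4x4, takes a point from camera to world coordinates). Camera axes: x right, y up, looking along -z (the intrinsics and any distortion apply to the point x, -y, -z); pixel columns grow to the right and rows downward; lengths in m; the calibration is good to about 2 mm. A picture is of the moment at which its call begins. camera_params takes no time and is no camera call.
- manip.finish_job(): hands the job in; it is judged then, once.
The state is a dict: "time_s": time; "joints": joint angles; "qd": joint speeds; "tau": joint torques, N m; "tcp_pos": TCP position; "ee_rot": TCP orientation; "contact_force": force on the tool from outside, world axes, zero at the start; "moment": the same for the moment, N m; "finger_gap": finger opening in m; "grasp_force": force on a finger pad.
Only numpy, scipy, OpenCV 4.12 (cv2) and the standard library are available. Lean on these libraries where they do the work, as an engineer would, in place of code of your own. Each camera call takes 0.05 s, during which the arm holds its last target. There are 200 camera calls.

## Working session

There is one attempt and no reset: what is moved stays moved. The work goes in short steps, Python scripts to look and compute and a tool call to move; the robot and the scene stay as the last step left them, time stands still between calls to the robot, and variables do not carry over. Pictures are saved under pics/ and viewed, at most 10 in all, crops included, and the job is handed in when it is done.

Besides the shell and the picture viewer there is one more tool, called after "Emit:" as name(argument=value, ...) on one line, values as JSON. send_rows: Moves the arm, as the interface text tells. Its arguments: {"type":"object","properties":{"deltas":{"type":"array"},"grip_force":{"type":"number"}},"required":["deltas"]}

```bash
mkdir -p pics; ls
python3 - <<'E'
from cell import monitor, imaging, manip
import cv2, numpy as np
np.set_printoptions(precision=4,suppress=True)
for n in("scene","top"):
    cv2.imwrite(f"pics/{n}0.png",imaging.snapshot(n)); p=imaging.camera_params(n); print(n,{k:np.array(v) if not isinstance(v,str) else v for k,v in p.items()})
s=monitor.sense(); print(s)
E
```

```text
pics
scene {'K': array([[421.6671,   0.    , 252.1584],
       [  0.    , 421.6671, 193.1659],
       [  0.    ,   0.    ,   1.    ]]), 'pose': array([[-0.4143, -0.7559,  0.5069,  1.1099],
       [ 0.9101, -0.3396,  0.2375,  0.2479],
       [-0.0074,  0.5597,  0.8286,  0.9674],
       [ 0.    ,  0.    ,  0.    ,  1.    ]])}
top {'K': array([[405.0636,   0.    , 254.4327],
       [  0.    , 405.0636, 186.0929],
       [  0.    ,   0.    ,   1.    ]]), 'pose': array([[ 0.0283,  0.9986, -0.0438,  0.5002],
       [-0.9996,  0.0285,  0.0033, -0.0087],
       [ 0.0045,  0.0437,  0.999 ,  1.0879],
       [ 0.    ,  0.    ,  0.    ,  1.    ]])}
{'time_s': 0.1, 'joints': array([ 1.2458,  0.4118, -0.0127,  1.5969,  0.0056,  1.1343, -0.0822]), 'qd': array([-0.0005, -0.0006,  0.0015, -0.003 ,  0.0009, -0.0015,  0.0004]), 'tau': array([  0.0025, -58.9097,   0.644 , -29.1707,  -0.0537,   0.0145,
         0.    ]), 'tcp_pos': array([ 0.1586, -0.6041,  0.2409]), 'ee_rot': array([-0.0007,  0.9918,  0.128 , -0.0001]), 'contact_force': array([ 0.2809, -0.4321,  0.1716]), 'moment': array([-0.0546, -0.0162,  0.0004]), 'grasp_force': 0.0, 'finger_gap': 0.08763575425676183}
```

View pics/scene0.png

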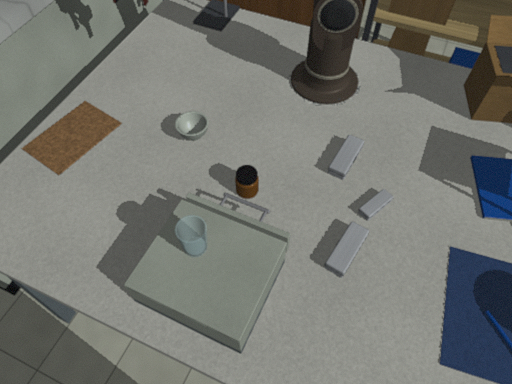

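View pics/top0.png

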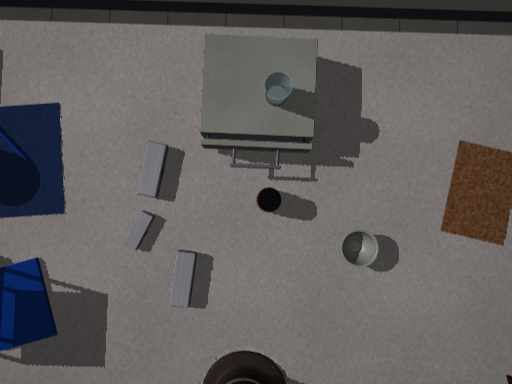

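The top view shows the cabinet (about 203–317, 35–150), the handle bar (232–281, 165), the jar (269, 200), and the mortar (360, 248). It also shows three grey cases at (152, 170), (140, 230) and (183, 279). The middle one looks smallest at about 40 px, which is roughly 100 mm. Next I'll zoom in and measure.

```bash
cat > h.py <<'E'
from cell import monitor, imaging, manip
import cv2, numpy as np
np.set_printoptions(precision=4,suppress=True)
def px2w(n,uv,z):
    p=imaging.camera_params(n);K=np.array(p["K"]);T=np.array(p["pose"])
    uv=np.atleast_2d(uv).astype(float)
    d=np.c_[(uv[:,0]-K[0,2])/K[0,0],-(uv[:,1]-K[1,2])/K[1,1],-np.ones(len(uv))]@T[:3,:3].T
    o=T[:3,3]; return o+d*((z-o[2])/d[:,2])[:,None]
def w2px(n,P):
    p=imaging.camera_params(n);K=np.array(p["K"]);T=np.array(p["pose"])
    c=(np.atleast_2d(P)-T[:3,3])@T[:3,:3]
    return np.c_[K[0,0]*c[:,0]/-c[:,2]+K[0,2],K[1,1]*-c[:,1]/-c[:,2]+K[1,2]]
def crop(n,im,x,y,w,h,f,out):
    cv2.imwrite(out,cv2.resize(im[y:y+h,x:x+w],None,fx=f,fy=f,interpolation=cv2.INTER_CUBIC))
E
python3 - <<'E'
from h import *
a=cv2.imread("pics/top0.png"); b=cv2.imread("pics/scene0.png")
crop("top",a,110,120,200,150,4,"pics/topc.png")
crop("scene",b,160,110,260,190,3,"pics/scenec.png")
E
```

```text
(no output)
```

View pics/topc.png

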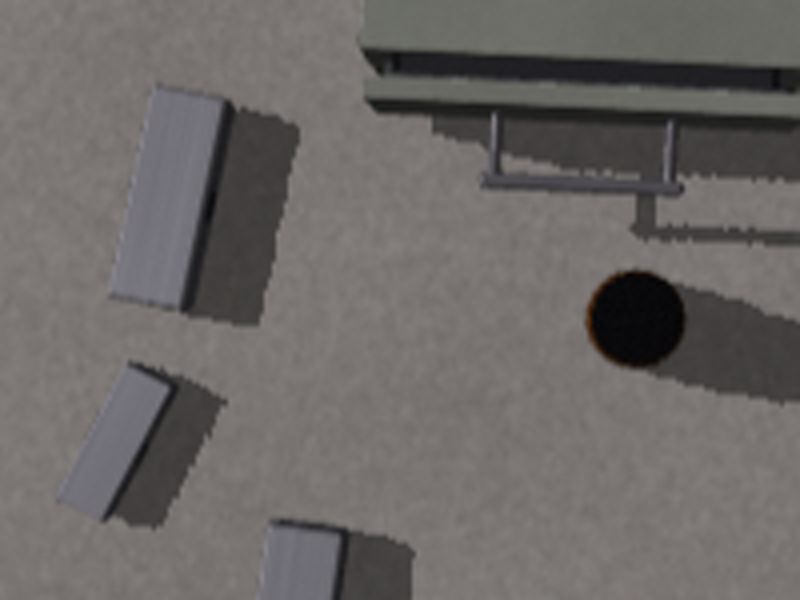

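View pics/scenec.png

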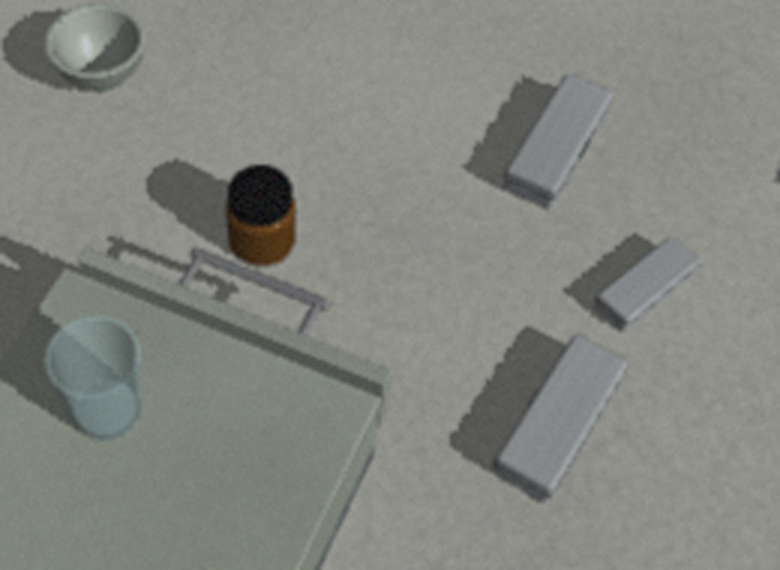

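The crop shows the target case's top corners at crop pixels (132, 365), (170, 383), (102, 520) and (58, 500). The bar ends are at (484, 180) and (682, 188), the jar cap is centred at (636, 319), and the drawer is slightly open.

Run:
```python
from h import *
t=lambda L:(np.array(L)+.5)/4-.5+[110,120]
s=lambda L:(np.array(L)+.5)/3-.5+[160,110]
c=px2w("top",t([[132,365],[170,383],[102,520],[58,500]]),.024);print("case top",c[:,:2],c.mean(0));print([np.linalg.norm(c[i]-c[(i+1)%4]) for i in range(4)])
d=c[0]+c[1]-c[2]-c[3];print("long yaw",np.arctan2(d[1],d[0]))
d=px2w("scene",s([[670,238],[698,262],[626,315],[598,296]]),.024);print("case scene",d[:,:2],d.mean(0))
h=px2w("top",t([[484,180],[682,188]]),.075);print("bar",h,h.mean(0))
h2=px2w("scene",s([[195,252],[324,301]]),.075);print("bar scene",h2,h2.mean(0))
print("jar",px2w("top",t([[636,319]]),.078),px2w("scene",s([[261,195]]),.078))
print("cab back corners",px2w("top",[[205.5,35.5],[317.5,39]],.105))
# front top-plate edge
print("plate front L",px2w("top",t([[362,48]]),.105))
print("panel front edge L",px2w("top",t([[368,100]]),.098), "R", px2w("top",[[313,148]],.098))
print("mortar",px2w("top",[[360,248]],.055),"beaker",px2w("top",[[279,86]],.19))
for n,u in(("top",[153,170]),("top",[183,279])):print(px2w(n,[u],.03))
```

```text
case top [[0.4735 0.2786]
 [0.4624 0.2533]
 [0.3721 0.2941]
 [0.3843 0.3233]] [0.4231 0.2873 0.024 ]
[np.float64(0.027609691828730444), np.float64(0.09907203500442957), np.float64(0.031613218661652065), np.float64(0.09973512081272584)]
long yaw -0.4440629723764452
case scene [[0.375  0.2954]
 [0.3903 0.3248]
 [0.4702 0.2815]
 [0.4614 0.2538]] [0.4242 0.2889 0.024 ]
bar [[ 0.5967  0.0492  0.075 ]
 [ 0.5953 -0.0751  0.075 ]] [ 0.596 -0.013  0.075]
bar scene [[ 0.5941 -0.0712  0.075 ]
 [ 0.5941  0.0483  0.075 ]] [ 0.5941 -0.0115  0.075 ]
jar [[ 0.5123 -0.0483  0.078 ]] [[ 0.5184 -0.0444  0.078 ]]
cab back corners [[ 0.9116  0.1193  0.105 ]
 [ 0.9111 -0.1573  0.105 ]]
plate front L [[0.6725 0.1244 0.105 ]]
panel front edge L [[0.6417 0.1205 0.098 ]] R [[ 0.6413 -0.1532  0.098 ]]
mortar [[ 0.3958 -0.2844  0.055 ]] beaker [[ 0.7658 -0.0604  0.19  ]]
[[0.5811 0.2542 0.03  ]]
[[0.3008 0.1657 0.03  ]]
```

Emit:
send_rows(deltas=[[0, 0, 0, 0, 0, 0.128, 1], [0, 0, 0, 0, 0, 0.128, 1], [0.026, -0.04, 0, 0, 0, 0, 1], [0.026, -0.04, 0, 0, 0, 0, 1], [0.026, -0.04, 0, 0, 0, 0, 1], [0.026, -0.04, 0, 0, 0, 0, 1], [0.026, -0.04, 0, 0, 0, 0, 1], [0.026, -0.04, 0, 0, 0, 0, 1]], grip_force=10)

```text
time_s: 0.9
tcp_pos: [0.3151, -0.3625, 0.2415]
ee_rot: [-0.0, 1.0, 0.0, -0.0]
contact_force: [1.1, -0.6, 0.7]
finger_gap: 0.0875
grasp_force: 0.0
```

Emit:
send_rows(deltas=[[0.025, -0.04, 0, 0, 0, 0, 1], [0.025, -0.04, 0, 0, 0, 0, 1], [0.025, -0.04, 0, 0, 0, 0, 1], [0.025, -0.04, 0, 0, 0, 0, 1], [0.025, -0.04, 0, 0, 0, 0, 1], [0.025, -0.04, 0, 0, 0, 0, 1], [0.025, -0.04, 0, 0, 0, 0, 1], [0.025, -0.037, 0, 0, 0, 0, 1]])

```text
time_s: 1.7
tcp_pos: [0.5148, -0.0452, 0.2416]
ee_rot: [-0.0, 1.0, 0.001, -0.0]
contact_force: [1.0, -1.8, -0.1]
finger_gap: 0.0875
grasp_force: 0.0
```

Emit:
send_rows(deltas=[[0, 0, 0.04, 0, 0, 0, 1], [0, 0, 0.04, 0, 0, 0, 1], [0, 0, 0.035, 0, 0, 0, 1], [0, 0, 0.025, 0, 0, 0, 1], [0, 0, 0.025, 0, 0, 0, 1], [0, 0, 0.02, 0, 0, 0, 1], [0, 0, 0.02, 0, 0, 0, 1], [0, 0, 0, 0, 0, 0, 1]])

```text
time_s: 2.5
tcp_pos: [0.5123, -0.0471, 0.0342]
ee_rot: [-0.0, 1.0, 0.001, -0.002]
contact_force: [0.3, 1.1, -0.5]
finger_gap: 0.0878
grasp_force: 0.0
```

Emit:
send_rows(deltas=[[0, 0, 0, 0, 0, 0, -0.2], [0, 0, 0, 0, 0, 0, -0.2], [0, 0, 0, 0, 0, 0, -0.2], [0, 0, 0, 0, 0, 0, -0.2], [0, 0, 0, 0, 0, 0, -0.2]])

```text
time_s: 3.0
tcp_pos: [0.5149, -0.0475, 0.0376]
ee_rot: [0.0, 1.0, 0.0, 0.001]
contact_force: [-0.8, -1.1, 6.8]
finger_gap: 0.0643
grasp_force: 10.0
```

Emit:
send_rows(deltas=[[0, 0.012, 0, 0, 0, 0, -0.2], [0, 0.025, 0, 0, 0, 0, -0.2], [0, 0.028, 0, 0, 0, 0, -0.2], [0, 0.028, 0, 0, 0, 0, -0.2], [0, 0.028, 0, 0, 0, 0, -0.2], [0, 0.028, 0, 0, 0, 0, -0.2], [0, 0.025, 0, 0, 0, 0, -0.2], [0, 0.016, 0, 0, 0, 0, -0.2]])

```text
time_s: 3.8
tcp_pos: [0.5153, -0.2377, 0.0377]
ee_rot: [-0.0, 1.0, 0.0, 0.001]
contact_force: [0.2, 6.4, 7.0]
finger_gap: 0.064
grasp_force: 10.0
```

Emit:
send_rows(deltas=[[0, 0, 0, 0, 0, 0, 0.2], [0, 0, 0, 0, 0, 0, 0.6], [0, 0, 0, 0, 0, 0, 1], [0, 0, 0, 0, 0, 0, 1], [0, 0, -0.015, 0, 0, 0, 1], [0, 0, -0.03, 0, 0, 0, 1], [0, 0, -0.04, 0, 0, 0, 1], [0, 0, -0.04, 0, 0, 0, 1]])

```text
time_s: 4.6
tcp_pos: [0.5142, -0.2365, 0.1637]
ee_rot: [-0.0, 1.0, 0.001, -0.0]
contact_force: [0.3, 0.1, 0.9]
finger_gap: 0.0878
grasp_force: 0.0
```

Run:
```python
from h import *
s=monitor.sense();print(s["joints"],s["tcp_pos"],s["ee_rot"])
```

```text
[ 0.6207  0.4185 -0.3571  1.8091  0.1756  0.9455 -1.3805] [ 0.5142 -0.2365  0.1637] [-0.0003  1.      0.0009 -0.0002]
```

Emit:
send_rows(deltas=[[0, 0, 0, 0, 0, -0.143, -0.1], [0, 0, 0, 0, 0, -0.143, -0.1], [0, 0, 0, 0, 0, -0.143, -0.1], [0, 0, 0, 0, 0, -0.143, -0.1], [0, 0, 0, 0, 0, -0.143, -0.1], [0, 0, 0, 0, 0, -0.143, -0.1], [0, 0, 0, 0, 0, -0.143, -0.1], [0, 0, 0, 0, 0, -0.143, -0.1]])

```text
time_s: 5.4
tcp_pos: [0.5145, -0.2369, 0.1627]
ee_rot: [0.0, 0.839, 0.544, -0.0]
contact_force: [0.6, -0.0, 0.1]
finger_gap: 0.0399
grasp_force: 0.0
```

Emit:
send_rows(deltas=[[0, 0, 0, 0, 0, -0.143, -0.1], [0, 0, 0, 0, 0, -0.143, -0.1], [0, 0, 0, 0, 0, -0.141, -0.1], [0.045, 0.016, 0, 0, 0, 0, -0.1], [0.045, 0.016, 0, 0, 0, 0, -0.1], [0.045, 0.016, 0, 0, 0, 0, -0.1], [0.045, 0.016, 0, 0, 0, 0, -0.1], [0.045, 0.016, 0, 0, 0, 0, -0.1]])

```text
time_s: 6.2
tcp_pos: [0.5945, -0.0103, 0.1628]
ee_rot: [0.0, 0.707, 0.707, -0.0]
contact_force: [1.3, -0.3, -0.1]
finger_gap: 0.0395
grasp_force: 0.0
```

Run:
```python
from h import *
s=monitor.sense();print(s["joints"],s["tcp_pos"],s["ee_rot"],s["finger_gap"])
im=imaging.snapshot("scene");cv2.imwrite("pics/a.png",np.hstack([im]));crop("s",im,110,80,260,190,3,"pics/scene1.png")
```

```text
[ 0.4552  0.5418 -0.7225  1.723   0.4095  1.0326 -0.4093] [ 0.5945 -0.0103  0.1628] [ 0.0005  0.7067  0.7075 -0.    ] 0.039489126452880254
```

View pics/scene1.png

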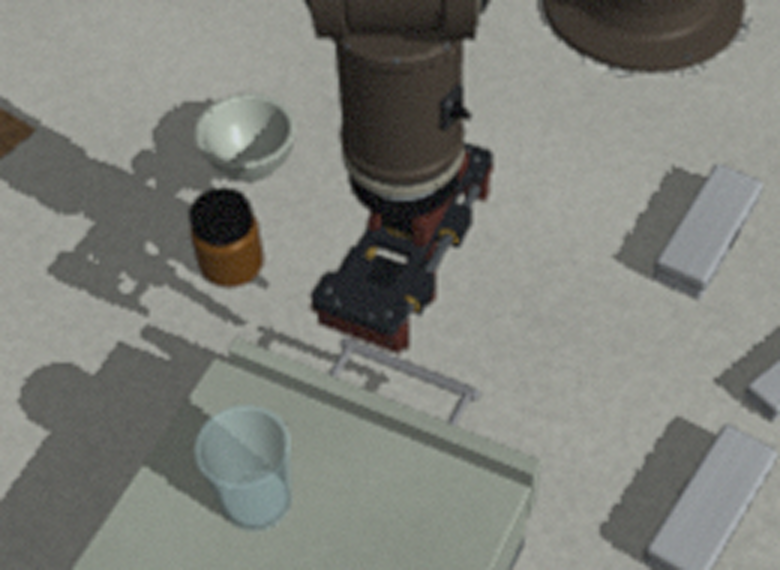

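The jar stands upright and clear of the drawer at crop (228, 235), and the gripper is over the handle. I'll descend and grip the bar.

Emit:
send_rows(deltas=[[0, 0, 0.025, 0, 0, 0, -0.1], [0, 0, 0.025, 0, 0, 0, -0.1], [0, 0, 0.02, 0, 0, 0, -0.1], [0, 0, 0.015, 0, 0, 0, -0.1], [0, 0, 0, 0, 0, 0, -0.1], [0, 0, 0, 0, 0, 0, -1], [0, 0, 0, 0, 0, 0, -1], [0, 0, 0, 0, 0, 0, -1]], grip_force=20)

```text
time_s: 7.05
tcp_pos: [0.5948, -0.0122, 0.0778]
ee_rot: [0.001, 0.707, 0.707, 0.001]
contact_force: [0.1, 0.0, 0.2]
finger_gap: 0.0186
grasp_force: 0.0
```

Emit:
send_rows(deltas=[[0, 0, 0, 0, 0, 0, -1], [0, 0, 0, 0, 0, 0, -1], [0, -0.008, 0, 0, 0, 0, -1], [0, -0.016, 0, 0, 0, 0, -1], [0, -0.02, 0, 0, 0, 0, -1], [0, -0.02, 0, 0, 0, 0, -1], [0, -0.02, 0, 0, 0, 0, -1], [0, -0.016, 0, 0, 0, 0, -1]])

```text
time_s: 7.85
tcp_pos: [0.4939, -0.0107, 0.0774]
ee_rot: [0.0, 0.706, 0.708, 0.002]
contact_force: [3.2, 5.2, 3.0]
finger_gap: 0.0096
grasp_force: 20.0
```

Emit:
send_rows(deltas=[[0, -0.016, 0, 0, 0, 0, -1], [0, -0.014, 0, 0, 0, 0, -1], [0, -0.01, 0, 0, 0, 0, -1], [0, -0.006, 0, 0, 0, 0, -1], [0, 0, 0, 0, 0, 0, -1], [0, 0, 0, 0, 0, 0, -0.2], [0, 0, 0, 0, 0, 0, -0.2], [0, 0, 0, 0, 0, 0, -0.2]])

```text
time_s: 8.65
tcp_pos: [0.4477, -0.0127, 0.0764]
ee_rot: [-0.0, 0.707, 0.707, -0.0]
contact_force: [-0.3, 0.5, 0.9]
finger_gap: 0.0302
grasp_force: 0.0
```

Run:
```python
from h import *
s=monitor.sense();print(s["joints"],s["tcp_pos"],s["ee_rot"],s["finger_gap"],s["contact_force"])
```

```text
[ 0.5144  0.4494 -0.7232  2.1358  0.4559  0.7126 -0.5123] [ 0.4477 -0.0127  0.0764] [-0.0001  0.7069  0.7073 -0.0005] 0.030152529514476452 [-0.2846  0.5026  0.8701]
```

Emit:
send_rows(deltas=[[0, 0, -0.025, 0, 0, 0, -0.2], [0, 0, -0.04, 0, 0, 0, -0.2], [0, 0, -0.035, 0, 0, 0, 0.4], [0.043, -0.0035, 0, 0, 0, 0, 0.4], [0.043, -0.0035, 0, 0, 0, 0, 0.4], [0.043, -0.0035, 0, 0, 0, 0, 0.4], [0.043, -0.0035, 0, 0, 0, 0, 0.4], [0.043, -0.0035, 0, 0, 0, 0, 0.4]])

```text
time_s: 9.45
tcp_pos: [0.4302, 0.2036, 0.1765]
ee_rot: [0.0, 0.707, 0.707, -0.0]
contact_force: [1.3, 0.3, 1.1]
finger_gap: 0.0616
grasp_force: 0.0
```

Emit:
send_rows(deltas=[[0.043, -0.003, 0, 0, 0, 0, 0.4], [0.042, -0.003, 0, 0, 0, 0, 0.4], [0, 0, 0, 0, 0, -0.141, 0.4], [0, 0, 0, 0, 0, -0.141, 0.4], [0, 0, 0, 0, 0, -0.141, 0.4], [0, 0, 0, 0, 0, -0.141, 0.4], [0, 0, 0, 0, 0, -0.141, 0.4], [0, 0, 0, 0, 0, -0.141, 0.4]])

```text
time_s: 10.25
tcp_pos: [0.4244, 0.2872, 0.1763]
ee_rot: [-0.0, 0.352, 0.936, -0.0]
contact_force: [-0.2, -0.5, 0.1]
finger_gap: 0.0612
grasp_force: 0.0
```

Emit:
send_rows(deltas=[[0, 0, 0, 0, 0, -0.14, 0.4], [0, 0, 0, 0, 0, -0.14, 0.4], [0, 0, 0, 0, 0, 0, 0.4]])

```text
time_s: 10.55
tcp_pos: [0.4244, 0.2871, 0.1761]
ee_rot: [-0.001, 0.219, 0.976, -0.0]
contact_force: [-0.2, 0.0, 0.4]
finger_gap: 0.0613
grasp_force: 0.0
```

Run:
```python
from h import *
s=monitor.sense();print(s["joints"],s["tcp_pos"],s["ee_rot"],s["finger_gap"],s["contact_force"])
im=imaging.snapshot("top");cv2.imwrite("pics/top_b.png",im)
im2=imaging.snapshot("scene");cv2.imwrite("pics/scene_b.png",im2)
crop("t",im,100,120,230,150,3,"pics/topc2.png")
a=cv2.imread("pics/topc2.png");b=cv2.resize(im2[120:270,150:380],None,fx=2,fy=2,interpolation=cv2.INTER_CUBIC)
b=cv2.copyMakeBorder(b[:150*2],0,0,0,690-460,cv2.BORDER_CONSTANT);cv2.imwrite("pics/both2.png",np.vstack([a[:300],b]))
```

```text
[ 0.1644  0.5458 -1.1382  1.8905  0.5641  1.0763 -0.0748] [0.4244 0.2871 0.1761] [-0.0006  0.2194  0.9756 -0.0003] 0.0613406484627367 [-0.1697  0.0194  0.3928]
```

View pics/both2.png

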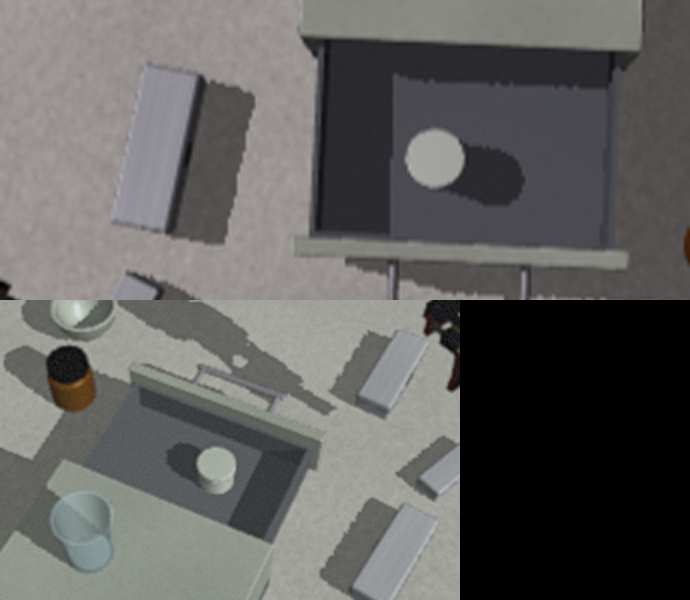

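The pot is in the drawer at crop (435, 158), left of centre. The free space to its right runs roughly from crop 465 to 608. Next I'll grasp the case and compute the placing position.

Emit:
send_rows(deltas=[[0, 0, 0.035, 0, 0, 0, 0.4], [0, 0, 0.035, 0, 0, 0, 0.4], [0, 0, 0.03, 0, 0, 0, 0.4], [0, 0, 0.025, 0, 0, 0, 0.4], [0, 0, 0.017, 0, 0, 0, 0.4], [0, 0, 0.01, 0, 0, 0, 0.4], [0, 0, 0, 0, 0, 0, 0.4], [0, 0, 0, 0, 0, 0, 0.4]], grip_force=20)

```text
time_s: 11.45
tcp_pos: [0.4246, 0.288, 0.0252]
ee_rot: [0.0, 0.221, 0.975, 0.0]
contact_force: [0.7, 1.3, 0.8]
finger_gap: 0.0616
grasp_force: 0.0
```

Run:
```python
from h import *
t=lambda L:(np.array(L)+.5)/3-.5+[100,120]
print("pot",px2w("top",t([[435,158]]),.0725), px2w("scene",[[150+216/2,120+(461-300)/2]],.0725))
print("panel inner top edge L/R",px2w("top",t([[300,237],[627,252]]),.098),"outer",px2w("top",t([[296,254],[626,268]]),.098))
print("plate front",px2w("top",t([[306,38],[638,50]]),.105))
print("walls top (z .0755)",px2w("top",t([[315,230],[610,243],[322,45],[612,55]]),.0755))
```

```text
pot [[0.5785 0.0135 0.0725]] [[0.5767 0.0142 0.0725]]
panel inner top edge L/R [[ 0.509   0.1208  0.098 ]
 [ 0.5044 -0.1456  0.098 ]] outer [[ 0.4951  0.1236  0.098 ]
 [ 0.4913 -0.1451  0.098 ]]
plate front [[ 0.6709  0.1206  0.105 ]
 [ 0.6689 -0.1499  0.105 ]]
walls top (z .0755) [[ 0.5154  0.1115  0.0755]
 [ 0.5115 -0.1344  0.0755]
 [ 0.6705  0.1108  0.0755]
 [ 0.6691 -0.1324  0.0755]]
```

Emit:
send_rows(deltas=[[0, 0, 0.001, 0, 0, 0, -0.9], [0, 0, 0, 0, 0, 0, -0.9], [0, 0, 0, 0, 0, 0, -0.9], [0, 0, 0, 0, 0, 0, -0.9], [0, 0, 0, 0, 0, 0, -0.9]])

```text
time_s: 11.95
tcp_pos: [0.4247, 0.2878, 0.024]
ee_rot: [0.0, 0.22, 0.975, 0.0]
contact_force: [0.6, -0.3, 4.9]
finger_gap: 0.0356
grasp_force: 20.0
```

Emit:
send_rows(deltas=[[0, 0, -0.015, 0, 0, 0, -0.9], [0, 0, -0.03, 0, 0, 0, -0.9], [0, 0, -0.04, 0, 0, 0, -0.9], [0, 0, -0.04, 0, 0, 0, -0.9], [0, 0, -0.032, 0, 0, 0, -0.9], [0, 0, 0, 0, 0, -0.145, -0.9], [0, 0, 0, 0, 0, -0.145, -0.9], [0, 0, 0, 0, 0, -0.145, -0.9]])

```text
time_s: 12.75
tcp_pos: [0.4242, 0.2874, 0.1817]
ee_rot: [0.0, 0.001, 1.0, -0.0]
contact_force: [-0.2, 0.1, -1.0]
finger_gap: 0.0359
grasp_force: 20.0
```

Emit:
send_rows(deltas=[[-0.0185, -0.04, 0, 0, 0, 0, -0.9], [-0.0185, -0.04, 0, 0, 0, 0, -0.9], [-0.0185, -0.04, 0, 0, 0, 0, -0.9], [-0.0185, -0.04, 0, 0, 0, 0, -0.9], [-0.0185, -0.04, 0, 0, 0, 0, -0.9], [-0.0185, -0.04, 0, 0, 0, 0, -0.9], [-0.0185, -0.04, 0, 0, 0, 0, -0.9], [-0.0185, -0.04, 0, 0, 0, 0, -0.9]])

```text
time_s: 13.55
tcp_pos: [0.5697, -0.0355, 0.1815]
ee_rot: [-0.0, 0.004, 1.0, -0.0]
contact_force: [0.6, 0.7, -1.6]
finger_gap: 0.0356
grasp_force: 20.0
```

Emit:
send_rows(deltas=[[-0.018, -0.039, 0, 0, 0, 0, -0.9], [0, 0, 0, 0, 0, 0, -0.9], [0, 0, 0, 0, 0, 0, -0.9]])

```text
time_s: 13.85
tcp_pos: [0.5869, -0.0735, 0.1809]
ee_rot: [-0.0, 0.005, 1.0, 0.001]
contact_force: [-0.4, 0.5, -1.4]
finger_gap: 0.036
grasp_force: 20.0
```

Run:
```python
from h import *
s=monitor.sense();print(s["joints"],s["tcp_pos"],s["ee_rot"],s["finger_gap"],s["contact_force"])
im=imaging.snapshot("scene");crop("s",im,130,90,250,190,3,"pics/scene3.png")
```

```text
[ 0.8355  0.7385 -1.2199  1.6962  0.7298  1.243   1.0034] [ 0.5869 -0.0735  0.1809] [-0.0004  0.0055  1.      0.0005] 0.03600349678553757 [-0.4381  0.5377 -1.3634]
```

View pics/scene3.png

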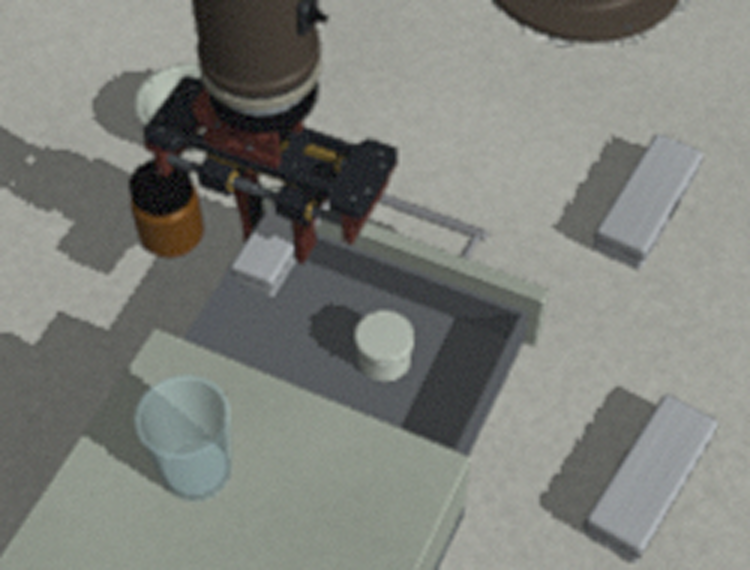

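The case is held level over the free right side of the drawer (crop 265, 262), with the pot at (385, 345). I'll lower it gently.

Emit:
send_rows(deltas=[[0, 0, 0.025, 0, 0, 0, -0.9], [0, 0, 0.03, 0, 0, 0, -0.9], [0, 0, 0.025, 0, 0, 0, -0.9], [0, 0, 0.015, 0, 0, 0, -0.9], [0, 0, 0.01, 0, 0, 0, -0.9], [0, 0, 0.006, 0, 0, 0, -0.9], [0, 0, 0.004, 0, 0, 0, -0.9], [0, 0, 0, 0, 0, 0, -0.9]])

```text
time_s: 14.7
tcp_pos: [0.5874, -0.0726, 0.0659]
ee_rot: [0.0, 0.004, 1.0, -0.0]
contact_force: [-0.4, 0.3, -1.1]
finger_gap: 0.0356
grasp_force: 20.0
```

Emit:
send_rows(deltas=[[0, 0, 0.003, 0, 0, 0, -0.9], [0, 0, 0.002, 0, 0, 0, -0.9], [0, 0, 0.002, 0, 0, 0, -0.9], [0, 0, 0, 0, 0, 0, -0.9]])

```text
time_s: 15.1
tcp_pos: [0.5872, -0.0729, 0.0585]
ee_rot: [-0.0, 0.004, 1.0, -0.0]
contact_force: [-2.1, 0.3, -1.1]
finger_gap: 0.0362
grasp_force: 20.0
```

Emit:
send_rows(deltas=[[0, 0, 0.001, 0, 0, 0, -0.9], [0, 0, 0.001, 0, 0, 0, -0.9], [0, 0, 0, 0, 0, 0, -0.9]])

```text
time_s: 15.4
tcp_pos: [0.5873, -0.0728, 0.0566]
ee_rot: [0.0, 0.004, 1.0, -0.0]
contact_force: [0.2, 0.6, -1.1]
finger_gap: 0.036
grasp_force: 20.0
```

Emit:
send_rows(deltas=[[0, 0, 0.001, 0, 0, 0, -0.9], [0, 0, 0, 0, 0, 0, -0.9]])

```text
time_s: 15.6
tcp_pos: [0.5878, -0.0727, 0.0566]
ee_rot: [0.001, 0.004, 1.0, -0.0]
contact_force: [-0.8, -0.8, 6.0]
finger_gap: 0.036
grasp_force: 20.0
```

Emit:
send_rows(deltas=[[0, 0, 0, 0, 0, 0, -0.1], [0, 0, 0, 0, 0, 0, 0.05], [0, 0, 0, 0, 0, 0, 0.2], [0, 0, 0, 0, 0, 0, 0.2], [0, 0, -0.015, 0, 0, 0, 0.2], [0, 0, -0.03, 0, 0, 0, 0.2], [0, 0, -0.035, 0, 0, 0, 0.2], [0, 0, -0.035, 0, 0, 0, 0.2]])

```text
time_s: 16.4
tcp_pos: [0.5871, -0.0723, 0.1728]
ee_rot: [0.0, 0.004, 1.0, 0.0]
contact_force: [0.2, 0.4, 0.6]
finger_gap: 0.053
grasp_force: 0.0
```

Emit:
send_rows(deltas=[[0.035, 0.015, 0, 0, 0, 0, -0.1], [0.035, 0.015, 0, 0, 0, 0, -0.1], [0.035, 0.015, 0, 0, 0, 0, -0.1], [0.035, 0.015, 0, 0, 0, 0, -0.1], [0, 0, 0, 0, 0, 0.142, -0.1], [0, 0, 0, 0, 0, 0.142, -0.1], [0, 0, 0, 0, 0, 0.142, -0.1], [0, 0, 0, 0, 0, 0.142, -0.1]])

```text
time_s: 17.2
tcp_pos: [0.4478, -0.0112, 0.1716]
ee_rot: [0.001, 0.287, 0.958, -0.0]
contact_force: [0.6, -0.8, -0.3]
finger_gap: 0.0395
grasp_force: 0.0
```

Emit:
send_rows(deltas=[[0, 0, 0, 0, 0, 0.142, -0.1], [0, 0, 0, 0, 0, 0.142, -0.1], [0, 0, 0, 0, 0, 0.142, -0.1], [0, 0, 0, 0, 0, 0.142, -0.1], [0, 0, 0, 0, 0, 0.142, -0.1], [0, 0, 0, 0, 0, 0.142, -0.1], [0, 0, 0, 0, 0, 0.142, -0.1], [0, 0, 0, 0, 0, 0, -0.1]])

```text
time_s: 18.0
tcp_pos: [0.448, -0.011, 0.1716]
ee_rot: [0.001, 0.708, 0.707, 0.0]
contact_force: [-0.5, -0.7, -0.7]
finger_gap: 0.0395
grasp_force: 0.0
```

Run:
```python
from h import *
s=monitor.sense();print(s["joints"],s["tcp_pos"],s["ee_rot"],s["finger_gap"],s["contact_force"])
im=imaging.snapshot("scene");crop("s",im,130,90,250,190,3,"pics/scene4.png")
```

```text
[ 0.7459  0.345  -0.9838  2.0429  0.3595  0.933  -0.4305] [ 0.448  -0.011   0.1716] [0.0007 0.7075 0.7067 0.0002] 0.039517720663039956 [-0.4546 -0.6516 -0.6659]
```

View pics/scene4.png

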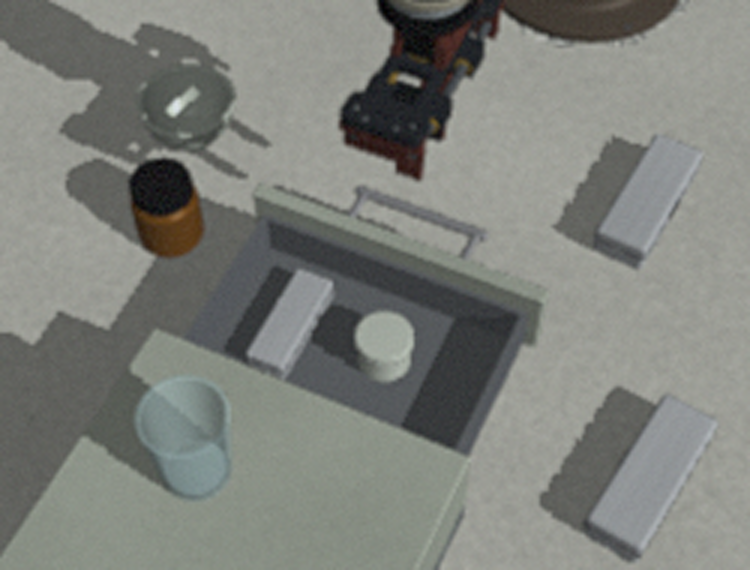

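The case lies flat at crop (290, 322), beside the upright pot (385, 345). I'll grip the bar again and push the drawer shut.

Emit:
send_rows(deltas=[[0, 0, 0.03, 0, 0, 0, -0.1], [0, 0, 0.03, 0, 0, 0, -0.1], [0, 0, 0.02, 0, 0, 0, -0.1], [0, 0, 0.015, 0, 0, 0, -0.1], [0, 0, 0, 0, 0, 0, -1], [0, 0, 0, 0, 0, 0, -1], [0, 0, 0, 0, 0, 0, -1], [0, 0, 0, 0, 0, 0, -1]])

```text
time_s: 18.85
tcp_pos: [0.4484, -0.0116, 0.0765]
ee_rot: [0.001, 0.707, 0.707, 0.0]
contact_force: [0.0, 0.0, -0.4]
finger_gap: 0.011
grasp_force: 0.0
```

Emit:
send_rows(deltas=[[0, 0, 0, 0, 0, 0, -1], [0, 0.006, 0, 0, 0, 0, -1], [0, 0.012, 0, 0, 0, 0, -1], [0, 0.016, 0, 0, 0, 0, -1], [0, 0.016, 0, 0, 0, 0, -1], [0, 0.016, 0, 0, 0, 0, -1], [0, 0.016, 0, 0, 0, 0, -1], [0, 0.016, 0, 0, 0, 0, -1]])

```text
time_s: 19.65
tcp_pos: [0.5464, -0.0131, 0.0764]
ee_rot: [0.001, 0.707, 0.707, -0.001]
contact_force: [-3.2, -4.7, 10.2]
finger_gap: 0.0095
grasp_force: 20.0
```

Emit:
send_rows(deltas=[[0, 0.016, 0, 0, 0, 0, -1], [0, 0.012, 0, 0, 0, 0, -1], [0, 0.01, 0, 0, 0, 0, -1], [0, 0.008, 0, 0, 0, 0, -1], [0, 0.005, 0, 0, 0, 0, -1], [0, 0.003, 0, 0, 0, 0, -1], [0, 0, 0, 0, 0, 0, -1]])

```text
time_s: 20.35
tcp_pos: [0.6009, -0.0139, 0.0765]
ee_rot: [0.002, 0.708, 0.706, -0.001]
contact_force: [-0.3, -5.7, 4.1]
finger_gap: 0.0092
grasp_force: 20.0
```

Emit:
send_rows(deltas=[[0, 0.003, 0, 0, 0, 0, -1], [0, 0.003, 0, 0, 0, 0, -1], [0, 0.002, 0, 0, 0, 0, -1], [0, 0, 0, 0, 0, 0, -1]])

```text
time_s: 20.75
tcp_pos: [0.6085, -0.0141, 0.0765]
ee_rot: [0.001, 0.708, 0.706, -0.001]
contact_force: [-1.3, -4.6, 5.8]
finger_gap: 0.0097
grasp_force: 20.0
```

Emit:
send_rows(deltas=[[0, 0.002, 0, 0, 0, 0, -1], [0, 0.002, 0, 0, 0, 0, -1], [0, 0, 0, 0, 0, 0, -1]])

```text
time_s: 21.05
tcp_pos: [0.6103, -0.014, 0.0764]
ee_rot: [0.0, 0.708, 0.707, -0.003]
contact_force: [-8.5, -5.1, 12.8]
finger_gap: 0.0095
grasp_force: 20.0
```

Emit:
send_rows(deltas=[[0, 0.002, 0, 0, 0, 0, -1], [0, 0.001, 0, 0, 0, 0, -1], [0, 0, 0, 0, 0, 0, -1]])

```text
time_s: 21.35
tcp_pos: [0.6104, -0.014, 0.0762]
ee_rot: [-0.001, 0.708, 0.707, -0.005]
contact_force: [-19.3, -6.3, 20.3]
finger_gap: 0.0091
grasp_force: 20.0
```

Emit:
send_rows(deltas=[[0, 0, 0, 0, 0, 0, -0.6], [0, 0, 0, 0, 0, 0, -0.2], [0, -0.002, 0, 0, 0, 0, -0.2], [0, -0.002, 0, 0, 0, 0, -0.2], [0, 0, -0.02, 0, 0, 0, -0.2], [0, 0, -0.035, 0, 0, 0, -0.2], [0, 0, -0.035, 0, 0, 0, -0.2], [0, -0.03, -0.03, 0, 0, 0, -0.2]])

```text
time_s: 22.15
tcp_pos: [0.583, -0.0111, 0.1973]
ee_rot: [0.0, 0.707, 0.707, 0.002]
contact_force: [-1.4, -0.1, 1.6]
finger_gap: 0.035
grasp_force: 0.0
```

Emit:
send_rows(deltas=[[0.02, -0.035, 0, 0, 0, 0, -0.2], [0.03, -0.035, 0, 0, 0, 0, -0.2], [0.03, -0.035, 0, 0, 0, 0, -0.2], [0.03, -0.02, 0, 0, 0, 0, -0.2], [0.03, 0, 0, 0, 0, 0, -0.2], [0.03, 0, 0, 0, 0, 0, -0.2], [0, 0, 0, 0, 0, 0, -0.2]])

```text
time_s: 22.85
tcp_pos: [0.4552, 0.1629, 0.1964]
ee_rot: [-0.0, 0.705, 0.709, 0.001]
contact_force: [-0.4, -0.1, -0.2]
finger_gap: 0.0351
grasp_force: 0.0
```

Run:
```python
from h import *
s=monitor.sense();print(s["tcp_pos"],s["contact_force"],s["time_s"])
im=imaging.snapshot("top");im2=imaging.snapshot("scene")
a=cv2.resize(im[20:280,190:390],None,fx=2,fy=2,interpolation=cv2.INTER_CUBIC);b=cv2.resize(im2[90:350,110:310],None,fx=2,fy=2,interpolation=cv2.INTER_CUBIC)
cv2.imwrite("pics/fin.png",np.hstack([a,b]))
```

```text
[0.4552 0.1629 0.1964] [-0.3902 -0.0708 -0.1688] 22.85
```

View pics/fin.png

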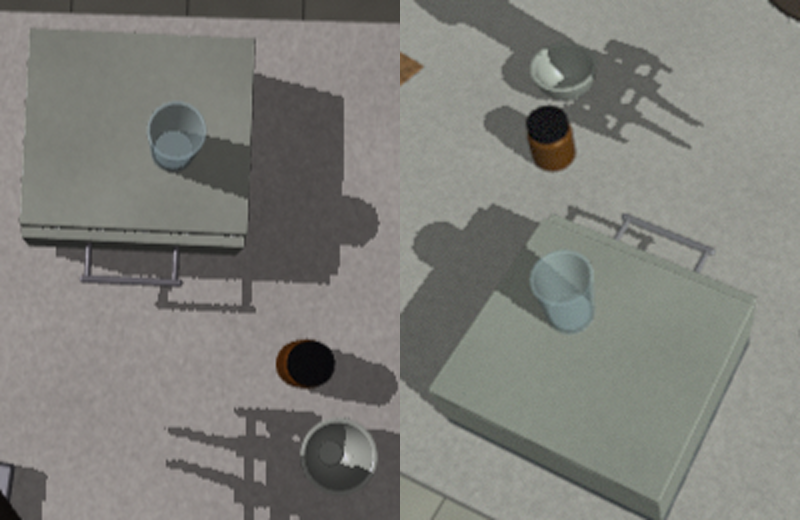

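The drawer is shut tight against the plate, with the panel line at (25–245, 235). The jar is upright at (305, 363), and the mortar and beaker haven't moved. I'll hand in.

```bash
python3 -c "
from cell import manip; print(manip.finish_job())"
```

```text
the job is handed in; nothing more can be done
None
```

The job is handed in at about 23 s: the case was laid flat in the drawer beside the upright pot, the drawer was pushed to its stop, the jar stands upright clear of it, and the mortar and beaker were left alone; no verdict was returned.

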